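# Bolt down the V-block fixture and hold a round bar in it

## Robot

A 7-joint arm with a two-finger parallel gripper is mounted at the origin on the work surface. World frame = base frame: x ahead of the robot, y to its left, z up, the work surface at z = 0. Lengths are in m, angles in rad, forces in N, time in s.
With the tool pointing down it reaches from about 0.425 to 0.8 m from the base axis. Payload 8.3 kg.
Tool frame: the origin (TCP) lies midway between the tips of the shut fingers; the grasp point (between the pads) lies 19 mm behind it; z points along the fingers, x is the direction in which the jaws open and shut, and the axes are right-handed (so a half turn about z gives the same grasp; the last joint's range is limited). The gripper opens to 85 mm and grips with 20 to 120 N. Pads are 22 mm wide; open, the fingers measure 114 mm over their backs; the gripper's body (76 mm by 85 mm) begins 54 mm behind the grasp point. The pads swing forward as they close: fully open they stand 13 mm farther back than shut.
Start: joints at [1.169, 0.383, 0.016, 1.37, -0.006, 1.388, -0.046], TCP at [0.208, -0.589, 0.231] pointing down, gripper open.
Joint ranges: [-2.95, 2.95], [-0.25, 2.06], [-1.52, 1.56], [0.18, 2.33], [-1.44, 4.58], [0.02, 2.06], [-3.01, 3.01]. Speed limits (rad/s): [2.39, 2.39, 3.01, 3.01, 3.14, 3.14, 3.14].

## Interface

Orientations are given as a 3x3 rotation matrix whose columns are the frame's x, y, z axes.
In Python, from rig import bot gives the robot as it stands.
- The arm moves only by the tool drive_tool, never from a script. Its argument "series" is a list of rows, each a list of 7 numbers: the shift along the tool's x, y, z in mm, then the turn, a rotation vector about the tool's x, y, z in degrees, then the opening, from 0 (shut) to 1 (fully open). In form: [[x, y, z, ax, ay, az, hand], ...]. A call has 1 to 20 rows; each row is the pose to reach, as a shift and turn from the pose measured when the call began, along the tool's axes at that moment; what a row does not reach only later rows make up. A row lasts 1/12 s, in which the tool goes at most 41.7 mm and 7.16 degrees, less where a joint would pass 70% of its speed; a pose out of reach is approached as far as the arm can. A call with a gripper value outside its range is refused whole. The fingers move at their own pace and stop on an object; "force" is the grip in N (left out, the last holds). Time passes only in rows, so rows that repeat a pose let the fingers close. It gives the time, the measured TCP pose, the force and the opening at its end, in the units of the state.
- bot.get_obs(): the state, without advancing time (a new reading comes with each control period).
- bot.snapshot(name): name is "scene" or "top" or "wrist"; returns (picture, depth): 384x512x3 uint8, red, green, blue; 384x512 float32, m along the optical axis (not along the pixel's ray), 0 where there is no reading.
- bot.get_calibration(name): a dict with "K" (3x3 intrinsics, pixels), "rvec" (rotation vector, rad) and "tvec" (3), from world to camera coordinates, as OpenCV has them. Camera axes: x right, y down, z forward; pixel columns grow to the right and rows downward; lengths in m; the calibration is good to about 2 mm. A picture is of the moment at which its call begins: read the wrist's pose just before it. get_calibration takes no time and is no camera call; for the wrist camera it gives the pose at the moment of the call.
- bot.finish_job(): hands the job in, once; it reports no verdict.
Trained networks look in the newest picture that a camera, given by its name, has taken for a name from the list of things; names that differ only in an ending like _2 or _b are one class to them, and where a whole thing is asked for, a point or a joint stands for the part that bears it (a point fixed in the world has none). Each returns a list of dicts, best first, with "conf" (0 to 1); they miss things now and then, are a little off and sometimes report something else, mostly with a low value. They report only what shows in the picture. A call takes as long as a camera call. They do not tell look-alikes from the thing itself.
- bot.search_frame(camera, name): "extent" ([left, top, width, height] in pixels, round what is visible of it).
The state is a dict: "clock": time; "joint_positions": joint angles; "joint_velocities": joint speeds; "effort": joint torques, N m; "tool_pos": TCP position; "eef_rot": TCP orientation; "force": force on the tool from outside, world axes, zero at the start; "ft_torque": the same for the moment, N m; "opening": finger opening in m.
Only numpy, scipy, OpenCV 4.12 (cv2) and the standard library are available. Lean on these libraries where they do the work, as an engineer would, in place of code of your own. Each camera call takes 0.05 s, during which the arm holds its last target.

## Task

Turn both crossbar bolts of the V-block fixture clockwise fully home against their stops. Then lift the round steel bar off its timber rest, lower it (do not drop it) into the pair of V-blocks, lengthwise centred across the two, and press it down with about 20 N so that it bears firmly on both sloping sides; finish while still holding it pressed there with the gripper. Leave the hammer, wrench, can and square offcut where they are.

Things in the scene. Friction and masses are not known exactly. Their poses are not given: they have to be found in the camera images.
- bar_mid (a point): centre of the round steel bar, 24 mm diameter, 170 mm long, about 0.6 kg (0.48 to 0.78 kg), lying level; own x along the bar (either way round is alike). It starts on the timber rest with its centre 40 mm above the bench
- bar: the same round bar; same origin and axes as point bar_mid
- rest: fixed timber rest, 150 x 70 mm; origin at the centre of its underside on the bench, x along the bar lying on it. Base board 12 mm thick; two supports, each 20 mm long, centred at x = 55 mm and -55 mm (90 mm free between them for fingers); the bar lies on them at 28 mm height between side lips 30 mm apart with tops at 40 mm
- seat (a point): the point where the bar's centre lies when seated, 49 mm above the bench, midway between the two V-blocks of the fixture; own x along the groove, y across it, z up
- fixture: fixed rigid V-block fixture; origin under its centre on the bench, axes as point seat. Base plate 320 (x) x 90 mm, 12 mm thick. Each steel V-block is 30 mm long (x), 68 mm wide, centred at x = 50 mm and -50 mm (70 mm free between them for fingers), with a 90 degree groove: bottom of the V 32 mm, block tops 54 mm above the bench, mouth 44 mm wide
- cheek_left: left (+y) half of the pair of steel V-blocks: its cheeks carry the 45 degree flanks of both blocks on this side; same origin and axes as the fixture (centre of the underside of the base plate)
- cheek_right: right (-y) half of the pair of steel V-blocks: its cheeks carry the 45 degree flanks of both blocks on this side; same origin and axes as the fixture (centre of the underside of the base plate)
- bolt_a (a joint): hold-down bolt at the +x end of the fixture: value in rad, 0 fully slack, grows as the bolt is turned clockwise seen from above, hard end stop at 1.40; starts between 0 and 0.35; stiff friction of 0.12 N m, stays where it is left
- bolt_b (a joint): hold-down bolt at the -x end of the fixture: value in rad, 0 fully slack, grows as the bolt is turned clockwise seen from above, hard end stop at 1.40; starts between 0 and 0.35; stiff friction of 0.12 N m, stays where it is left
- bolt_a_grip (a point): grip point of the +x-end bolt, on its vertical turning axis 125 mm from the seat along the fixture's +x, 49 mm above the bench, in the middle of its crossbar head (44 mm long, 12 mm wide, 18 mm high; underside 40 mm above the bench, on a 10 mm stem; below it a 32 mm collar up to 18 mm); own x along the crossbar, z up, turns with the bolt
- bolt_b_grip (a point): grip point of the -x-end bolt, on its vertical turning axis 125 mm from the seat along the fixture's -x, 49 mm above the bench, in the middle of its crossbar head (44 mm long, 12 mm wide, 18 mm high; underside 40 mm above the bench, on a 10 mm stem; below it a 32 mm collar up to 18 mm); own x along the crossbar, z up, turns with the bolt
- hammer: bystander: hammer lying on the bench beyond the fixture
- wrench: bystander: open-ended wrench lying flat on the bench beyond the fixture, on the left
- can: bystander: plain metal can, 60 mm diameter, 120 mm high, origin at the centre of its underside
- offcut: bystander: offcut of square steel bar, 30 x 30 x 120 mm, origin at the centre of its underside
Not all that is in view belongs to the job. Leave any green or yellow look-alike of the bar alone.

How it is judged:
On the way, in this order (a step that is already met when the one before it is completed fails the run):
1. both bolts are turned home (within 0.12 rad of the stop) while the bar still lies on its rest (value of joint each of bolt_a, bolt_b above 1.28 rad and distance of bar_mid from where it was at the start of the episode below 0.03 m), for 0.2 s.
2. the bar is lifted clear, its centre more than 70 mm above the bench (height (world z) of bar_mid above 0.07 m and contact force between bar and the fingers above 1 N), for 0.1 s.
At the end, for the whole second after the job is handed in: Both bolts within 0.12 rad of their stops; bar centre within 12 mm lengthwise and 2 mm sideways and in height of the seat, parallel to the groove within 2 degrees; the fingers push it so that it bears with over 7 N on the left and 7 N on the right flanks, through the last second (value of joint each of bolt_a, bolt_b above 1.28 rad and x of bar_mid in the frame of seat between -0.012 and 0.012 m and y of bar_mid in the frame of seat between -0.002 and 0.002 m and z of bar_mid in the frame of seat between -0.0025 and 0.002 m and angle between the x axis of bar and the x axis of seat, either way round below 0.035 rad and contact force between bar and cheek_left above 7 N and contact force between bar and cheek_right above 7 N and contact force between bar and the fingers above 3 N); the arm keeps its last pose, push and grip.
It fails at once if the hammer is moved by more than 20 mm (distance of hammer from where it was at the start of the episode above 0.02 m).
It fails at once if the open-ended wrench is moved by more than 20 mm (distance of wrench from where it was at the start of the episode above 0.02 m).
It fails at once if the metal can is moved by more than 20 mm (distance of can from where it was at the start of the episode above 0.02 m).
It fails at once if the square steel offcut is moved by more than 20 mm (distance of offcut from where it was at the start of the episode above 0.02 m).
It fails at once if the bar is dropped or thrown into the V-blocks (faster than 0.5 m/s at the groove) (distance between bar_mid and seat below 0.018 m and linear speed of bar above 0.5 m/s).
It also fails if it takes over 72 s, if anything falls off the work surface, if the arm or the gripper's body presses on something with over 40 N, if the wrist force passes 120 N, or if a joint passes its speed limit or range.

## Working session

There is one attempt and no reset: what is moved stays moved. The work goes in short steps, Python scripts to look and compute and a tool call to move; the robot and the scene stay as the last step left them, time stands still between calls to the robot, and variables do not carry over. Pictures are saved under pics/ and viewed, and the job is handed in when it is done.

Besides the shell and the picture viewer there is one more tool, called after "Call:" as name(argument=value, ...) on one line, values as JSON. drive_tool: Moves the arm, as the interface text tells. Its arguments: {"type":"object","properties":{"series":{"type":"array","items":{"type":"array","items":{"type":"number"}}},"force":{"type":"number"}},"required":["series"]}

```bash
ls; mkdir -p pics
cat > h.py <<'E'
import numpy as np,cv2
from rig import bot
def cal(n):
    c=bot.get_calibration(n);R=cv2.Rodrigues(np.array(c['rvec'],float))[0];return np.array(c['K']),R,np.array(c['tvec'],float).ravel()
def cloud(d,c):
    K,R,t=c;h,w=d.shape;u,v=np.meshgrid(np.arange(w),np.arange(h))
    P=np.stack([(u-K[0,2])/K[0,0]*d,(v-K[1,2])/K[1,1]*d,d],-1)
    return (P-t)@R
def snap(n,f):
    c=cal(n);p,d=bot.snapshot(n);cv2.imwrite('pics/%s.png'%f,p[:,:,::-1]);np.savez('pics/%s.npz'%f,p=p,d=d,K=c[0],R=c[1],t=c[2])
    return p,d,c
def proj(X,c):
    K,R,t=c;q=(R@np.asarray(X).T).T+t;q=q@K.T;return q[...,:2]/q[...,2:]
E
python3 - <<'E'
from h import *
for n in['scene','top','wrist']:
    snap(n,n+'0')
    if n!='wrist':
        for k in['bar','rest','fixture','bolt_a','can','offcut','hammer']:
            print(n,k,[(np.round(x['extent']),round(x['conf'],2)) for x in bot.search_frame(n,k)][:4])
o=bot.get_obs();print(o)
a=[cv2.imread('pics/%s0.png'%n) for n in['scene','top']]
E
```

```text
pics
scene bar [(array([280., 144.,  15.,  41.]), 0.85), (array([170., 116.,  30.,  24.]), 0.76), (array([197., 137.,  47.,  14.]), 0.63), (array([199., 136.,  47.,  26.]), 0.53)]
scene rest [(array([197., 140.,  45.,  23.]), 0.88), (array([264., 197.,  37.,  36.]), 0.18)]
scene fixture [(array([224., 185., 107.,  86.]), 0.64)]
scene bolt_a [(array([244., 187.,   9.,  16.]), 0.51)]
scene can [(array([309., 296.,  33.,  53.]), 0.59)]
scene offcut [(array([133., 153.,  36.,  20.]), 0.65), (array([229., 187., 103.,  86.]), 0.33)]
scene hammer [(array([164., 188.,  49.,  72.]), 0.71)]
top bar [(array([336., 191.,  32.,  55.]), 0.87), (array([336., 286.,  60.,  10.]), 0.77), (array([262., 251.,  56.,  35.]), 0.68), (array([387., 190.,  60.,  22.]), 0.58)]
top rest [(array([330., 189.,  45.,  54.]), 0.57)]
top fixture [(array([168., 181., 110.,  48.]), 0.67)]
top bolt_a [(array([258., 190.,  13.,   8.]), 0.42)]
top can [(array([ 92., 150.,  32.,  25.]), 0.95)]
top offcut [(array([357., 129.,  42.,  29.]), 0.88)]
top hammer [(array([237., 110.,  90.,  29.]), 0.93), (array([360., 131.,  40.,
[... 160 characters left out ...]
oint_velocities': array([-1.32478238e-04,  1.36514293e-03,  1.38999856e-03,  1.97898137e-05,
       -1.42161229e-05,  4.55680733e-04, -1.11031563e-03]), 'effort': array([-2.29252855e-04, -6.27307177e+01,  8.42274316e-01, -3.72077072e+01,
        1.63634151e-02,  2.70543846e-03,  6.06963431e-05]), 'tool_pos': array([ 0.20777219, -0.58944855,  0.23133016]), 'eef_rot': array([[ 3.32409615e-01, -9.43135115e-01,  4.84806757e-05],
       [-9.43135116e-01, -3.32409616e-01, -1.16986202e-05],
       [ 2.71488223e-05, -4.18350939e-05, -9.99999999e-01]]), 'force': array([-0.40925971, -0.11286414, -0.29485338]), 'ft_torque': array([-0.05286654, -0.02690317,  0.06409091]), 'opening': 0.08553322002945607}
```

View pics/top0.png

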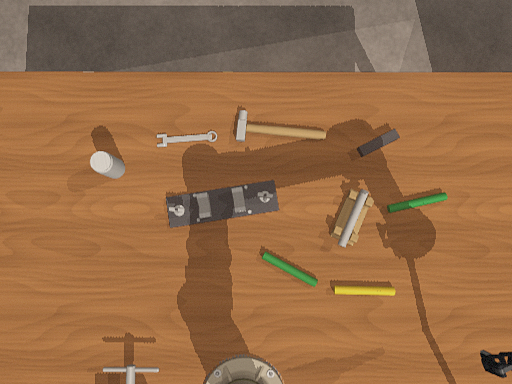

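View pics/scene0.png

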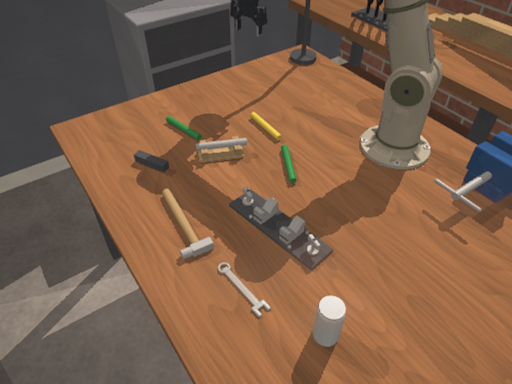

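View pics/wrist0.png

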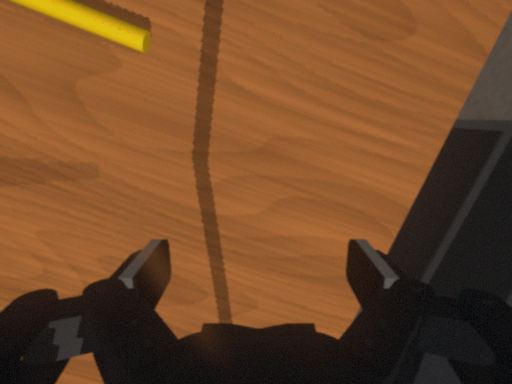

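Top view candidates for the bar: steel bar on the timber rest (354,218), green rods (417,202) and (290,269), and a yellow rod (364,291). By the description I choose the steel one at (354,218). The bolts are at (265,197) and (179,210). Next I'll check crops and measure.

Run:
```python
from h import *
z=np.load('pics/top0.npz');p,d=z['p'],z['d'];c=(z['K'],z['R'],z['t'])
W=cloud(d,c)
print('K',c[0][0,0],'cam',-c[1].T@c[2])
crop1=cv2.resize(p[170:240,155:290,::-1],None,fx=5.8,fy=5.8,interpolation=cv2.INTER_CUBIC)[:, :790]
crop2=cv2.resize(p[180:255,320:460,::-1],None,fx=5.6,fy=5.6,interpolation=cv2.INTER_CUBIC)
cv2.imwrite('pics/c1.png',crop1);cv2.imwrite('pics/c2.png',crop2)
for n,(u0,u1,v0,v1),zs in [('fix',(160,285,175,235),[(0.006,0.02),(0.045,0.056),(0.052,0.07)]),('bar',(325,380,180,255),[(0.008,0.016),(0.045,0.06)])]:
    Q=W[v0:v1,u0:u1].reshape(-1,3)
    print(n,np.histogram(Q[:,2],bins=np.arange(-.01,.08,.005)))
    for lo,hi in zs:
        q=Q[(Q[:,2]>lo)&(Q[:,2]<hi)]
        if len(q)<10: continue
        r=cv2.minAreaRect((q[:,:2]*1000).astype(np.float32));m=q.mean(0)
        e=np.linalg.svd(q[:,:2]-m[:2],full_matrices=False)[2][0]
        print(n,lo,len(q),r,m,np.degrees(np.arctan2(e[1],e[0])))
```

```text
K 416.23353894315113 cam [ 0.4511486  -0.04291887  1.21217213]
fix (array([  89, 2180, 1748,  641, 1809,  269,   24,   10,   61,   79,   85,
         97,  196,  159,   15,    0,    0]), array([-0.01 , -0.005,  0.   ,  0.005,  0.01 ,  0.015,  0.02 ,  0.025,
        0.03 ,  0.035,  0.04 ,  0.045,  0.05 ,  0.055,  0.06 ,  0.065,
        0.07 ,  0.075]))
fix 0.006 2665 ((545.4479370117188, 68.05432891845703), (166.20115661621094, 346.4088439941406), 0.1254865825176239) [0.54861226 0.06503528 0.0119054 ] 99.3930660836769
fix 0.045 338 ((549.6931762695312, 65.62385559082031), (68.17140197753906, 287.34912109375), 9.43736743927002) [0.55045371 0.06248492 0.05153523] -81.10941250609021
fix 0.052 301 ((549.724365234375, 65.48823547363281), (68.16836547851562, 289.3038024902344), 9.446808815002441) [0.55005031 0.06656797 0.05572695] -80.79317587728386
bar (array([  57, 1430, 1200,  189,  385,   50,   18,   29,   18,  136,  160,
        226,  195,   12,    0,    0,    0]), array([-0.01 , -0.005,  0.   ,  0.005,  0.01 ,  0.015,  0.02 ,  0.025,
        0.03 ,  0.035,  0.04 ,  0.045,  0.05 ,  0.055,  0.06 ,  0.065,
        0.07 ,  0.075]))
bar 0.008 526 ((512.6051635742188, -307.0674133300781), (70.44799041748047, 149.796142578125), 65.98725891113281) [ 0.51177528 -0.3030205   0.01167192] 156.1773382915552
bar 0.045 433 ((510.8328857421875, -299.2240905761719), (46.43033981323242, 169.35137939453125), 62.199527740478516) [ 0.5079527  -0.30464832  0.04999784] 156.17369415025794
```

```bash
cp pics/c1.png pics/cc1.png; python3 -c "
import cv2;print(cv2.imread('pics/c1.png').shape,cv2.imread('pics/c2.png').shape)"
```

```text
(406, 783, 3) (420, 784, 3)
```

View pics/c1.png

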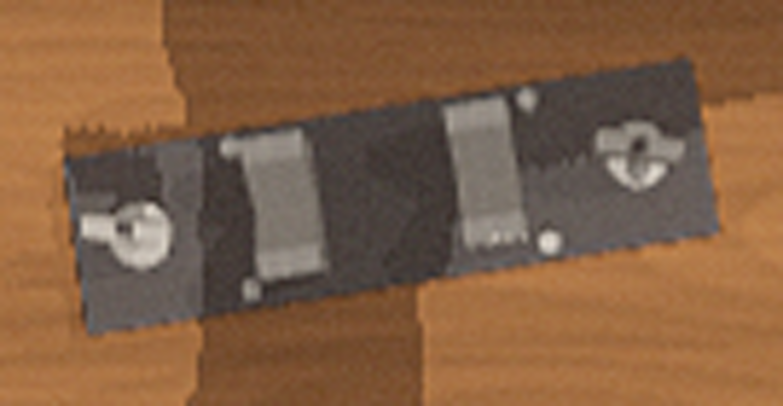

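View pics/c2.png

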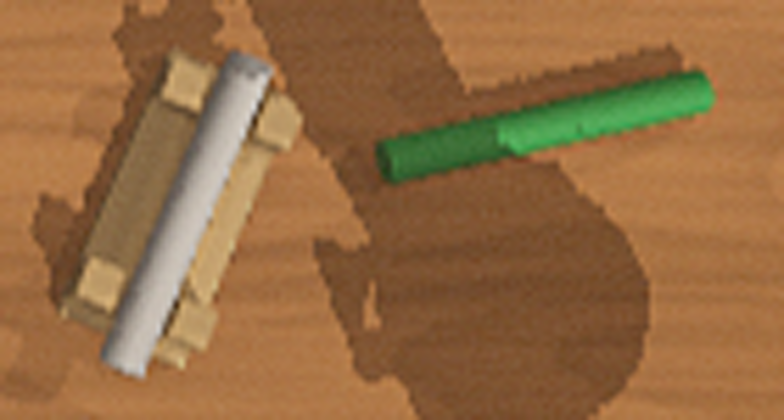

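The crop at (185,215 in c2) shows the grey steel bar on the timber rest, with the green rod clearly separate. In c1 both bolts stand at the ends of the dark fixture plate. Next I'll plan a wrist view.

```bash
cat >> h.py <<'E'
from scipy.spatial.transform import Rotation as Ro
def plan(target,yaw_deg,o=None):
    """shift in tool mm and rotvec deg to reach TCP target with tool x at yaw, z down"""
    o=o or bot.get_obs();R=np.array(o['eef_rot']);p=np.array(o['tool_pos'])
    y=np.radians(yaw_deg);T=np.array([[np.cos(y),np.sin(y),0],[np.sin(y),-np.cos(y),0],[0,0,-1.]])
    s=R.T@(np.array(target)-p)*1000;r=np.degrees(Ro.from_matrix(R.T@T).as_rotvec())
    print('pos',p.round(4),'shift',s.round(1),'rot',r.round(2));return s,r
E
python3 - <<'E'
from h import *
o=bot.get_obs();K,R,t=cal('wrist')
C=-R.T@t; T=np.array(o['eef_rot'])
print('cam in tool',T.T@(C-o['tool_pos']),'\naxes cam in tool\n',(T.T@R.T).round(3),K)
plan([.565,-.06,.23],9.3)
plan([.55,0,.30],9.3)
E
```

```text
cam in tool [ 0.00024822 -0.06619577 -0.14202955] 
axes cam in tool
 [[ 1.    -0.001  0.   ]
 [ 0.     0.965  0.262]
 [-0.    -0.262  0.965]] [[294.45643979   0.         258.11763232]
 [  0.         294.45643979 194.56207442]
 [  0.           0.           1.        ]]
pos [ 0.2078 -0.5894  0.2313] shift [-380.6 -512.9    1.3] rot [ -0.    -0.   -79.88]
pos [ 0.2078 -0.5894  0.2313] shift [-442.2 -518.7  -68.7] rot [ -0.    -0.   -79.88]
```

Call:
drive_tool(series=[[-474,-535,-39,0,0,-79.9,0.5],[-474,-535,-39,0,0,-79.9,0.5],[-474,-535,-39,0,0,-79.9,0.5],[-474,-535,-39,0,0,-79.9,0.5],[-474,-535,-39,0,0,-79.9,0.5],[-474,-535,-39,0,0,-79.9,0.5],[-474,-535,-39,0,0,-79.9,0.5],[-474,-535,-39,0,0,-79.9,0.5],[-474,-535,-39,0,0,-79.9,0.5],[-474,-535,-39,0,0,-79.9,0.5],[-474,-535,-39,0,0,-79.9,0.5],[-474,-535,-39,0,0,-79.9,0.5],[-474,-535,-39,0,0,-79.9,0.5],[-474,-535,-39,0,0,-79.9,0.5],[-474,-535,-39,0,0,-79.9,0.5],[-474,-535,-39,0,0,-79.9,0.5],[-474,-535,-39,0,0,-79.9,0.5],[-474,-535,-39,0,0,-79.9,0.5],[-474,-535,-39,0,0,-79.9,0.5],[-474,-535,-39,0,0,-79.9,0.5]])

```text
clock: 2.52
tool_pos: [0.5548, 0.0358, 0.2701]
eef_rot: [[0.987, 0.163, -0.0], [0.163, -0.987, 0.0], [-0.0, -0.0, -1.0]]
force: [-0.9, -0.8, 0.3]
opening: 0.0429
```

Run:
```python
from h import *
o=bot.get_obs();print(o['clock'],o['joint_positions'].round(3),o['joint_velocities'].round(3),o['opening'],o['tool_pos'],o['eef_rot'][:,0])
p,d,c=snap('wrist','w1')
W=cloud(d,c)
np.save('pics/w1W.npy',W)
for n in ['bolt_a','fixture','bolt_a_grip']: print(n,[(np.round(x['extent']),round(x['conf'],2)) for x in bot.search_frame('wrist',n)])
```

```text
2.5167 [ 0.39   0.277 -0.638  1.475  0.165  1.444 -0.086] [ 0.035 -0.016  0.027  0.015  0.001  0.001  0.007] 0.042899353933602474 [0.5548105  0.03582084 0.27010349] [ 9.86585011e-01  1.63247900e-01 -3.73400428e-04]
bolt_a [(array([252., 222.,  18.,  38.]), 0.73), (array([251.,   7.,  17.,  46.]), 0.57)]
fixture [(array([221.,   9.,  71., 244.]), 0.66)]
bolt_a_grip [(array([248.,   8.,  22.,  45.]), 0.59)]
```

View pics/w1.png

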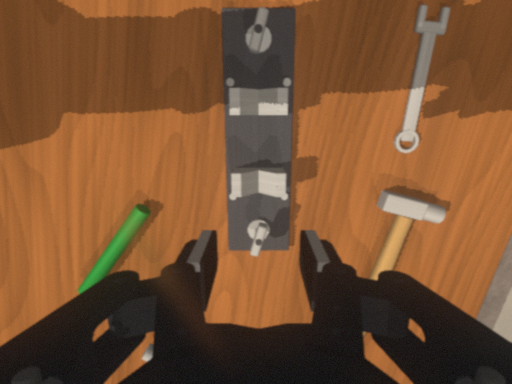

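The wrist view shows the whole fixture, with one bolt at (258,238) and the other at (260,25). The tool axis matches the plate's direction well. Now I'll fit the geometry from depth.

Run:
```python
from h import *
z=np.load('pics/w1.npz');p=z['p'];d=z['d'];W=np.load('pics/w1W.npy')
def fit(u0,u1,v0,v1,lo,hi,l=''):
    Q=W[v0:v1,u0:u1].reshape(-1,3);q=Q[(Q[:,2]>lo)&(Q[:,2]<hi)]
    r=cv2.minAreaRect((q[:,:2]*1000).astype(np.float32));m=q.mean(0)
    e=np.linalg.svd(q[:,:2]-m[:2],full_matrices=False)[2][0]
    print(l,len(q),'ctr',np.round(r[0],1),np.round(r[1],1),round(r[2],1),'mean',(m*1000).round(1),'ang',np.degrees(np.arctan2(e[1],e[0])).round(1) )
    return q
fit(210,305,0,258,.008,.016,'base')
fit(210,305,0,258,.045,.062,'tops')
fit(220,300,75,125,.048,.058,'blkL')
fit(220,300,155,205,.048,.058,'blkR')
fit(235,285,0,60,.050,.066,'boltL')
fit(235,285,205,262,.050,.066,'boltR')
im=np.hstack([cv2.resize(p[0:70,225:295,::-1],None,fx=5.6,fy=5.6,interpolation=cv2.INTER_CUBIC),cv2.resize(p[195:265,225:295,::-1],None,fx=5.6,fy=5.6,interpolation=cv2.INTER_CUBIC)])
cv2.imwrite('pics/b1.png',im)
```

```text
base 11963 ctr [550.2  66.9] [ 90.2 318.1] 9.4 mean [547.   86.   11.5] ang -80.5
tops 2598 ctr [550.3  66.9] [ 68.  291.2] 9.6 mean [548.   79.3  53.1] ang -80.7
blkL 811 ctr [542. 116.] [68.  29.2] 9.4 mean [542.  116.1  52.6] ang 9.4
blkR 668 ctr [558.5  17.5] [67.7 29.9] 9.5 mean [558.3  17.5  52.6] ang 9.4
boltL 496 ctr [529.7 189.6] [43.8 12.1] 83.6 mean [529.9 189.3  56.9] ang -96.0
boltR 296 ctr [570.5 -56.1] [43.7 11.9] 82.4 mean [570.3 -54.5  56.8] ang -97.4
```

View pics/b1.png

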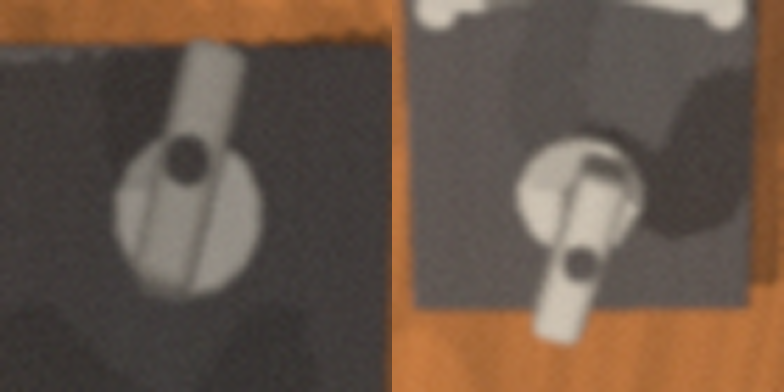

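Seat centre ≈ (0.5502, 0.0668) with groove at −80.6°. Bolt R (0.5705, −0.0561) has its crossbar at −97.4° and bolt L (0.5297, 0.1896) at −96°. That puts both bolts at about 0.28 rad, with about 64° left to turn.

Run:
```python
from h import *
plan([.5705,-.0561,.09],-7.4)
plan([.5705,-.0561,.031],-7.4)
```

```text
pos [0.5546 0.0336 0.2704] shift [  1.5  90.9 180.5] rot [ 0.05 -0.   16.55]
pos [0.5546 0.0336 0.2704] shift [  1.5  90.8 239.5] rot [ 0.05 -0.   16.55]
```

Call:
drive_tool(series=[[1.5,91,130,0,0,16.6,0.5],[1.5,91,160,0,0,16.6,0.5],[1.5,91,180,0,0,16.6,0.5],[1.5,91,180,0,0,16.6,0.5],[1.5,91,180,0,0,16.6,0.5],[1.5,91,180,0,0,16.6,0.5],[1.5,91,180,0,0,16.6,0.5],[1.5,91,200,0,0,16.6,0.5],[1.5,91,220,0,0,16.6,0.5],[1.5,91,239.5,0,0,16.6,0.5],[1.5,91,239.5,0,0,16.6,0.5],[1.5,91,239.5,0,0,16.6,0.5],[1.5,91,239.5,0,0,16.6,0.5]])

```text
clock: 3.8
tool_pos: [0.5722, -0.0556, 0.0337]
eef_rot: [[0.992, -0.129, 0.004], [-0.129, -0.992, -0.001], [0.004, 0.0, -1.0]]
force: [-0.1, 0.8, 0.6]
opening: 0.0426
```

Run:
```python
from h import *
plan([.5705,-.0561,.031],-7.4);snap('wrist','w2');o=bot.get_obs();print(o['clock'],o['force'])
```

```text
pos [ 0.5722 -0.0556  0.0337] shift [-1.6  0.7  2.7] rot [ 0.03 -0.22 -0.01]
3.85 [-0.31256941  0.27506519  0.54144073]
```

View pics/w2.png

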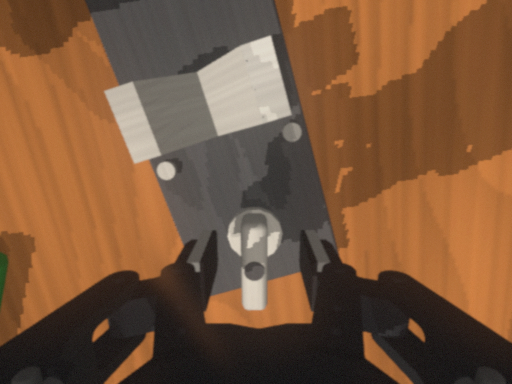

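The crossbar at (255,265) sits midway between the open fingers (205–318) and is aligned with them. I'll close, then turn.

Call:
drive_tool(series=[[-1.6,0.7,2,0,0,0,0.4],[-1.6,0.7,2,0,0,0,0.0],[-1.6,0.7,2,0,0,0,0.0],[-1.6,0.7,2,0,0,0,0.0],[-1.6,0.7,2,0,0,0,0.0],[-1.6,0.7,2,0,0,0,0.0]], force=60)

```text
clock: 4.35
tool_pos: [0.5704, -0.0562, 0.0328]
eef_rot: [[0.992, -0.129, 0.004], [-0.129, -0.992, -0.002], [0.004, 0.001, -1.0]]
force: [-5.4, 0.6, 10.5]
opening: 0.011
```

Call:
drive_tool(series=[[0,0,0,0,0,6,0.0],[0,0,0,0,0,12,0.0],[0,0,0,0,0,18,0.0],[0,0,0,0,0,24,0.0],[0,0,0,0,0,30,0.0],[0,0,0,0,0,36,0.0],[0,0,0,0,0,42,0.0],[0,0,0,0,0,48,0.0],[0,0,0,0,0,54,0.0],[0,0,0,0,0,58,0.0],[0,0,0,0,0,62,0.0],[0,0,0,0,0,64,0.0],[0,0,0,0,0,64,0.0],[0,0,0,0,0,64,0.0]])

```text
clock: 5.52
tool_pos: [0.5704, -0.0564, 0.0329]
eef_rot: [[0.32, -0.947, 0.004], [-0.947, -0.32, -0.002], [0.003, -0.003, -1.0]]
force: [-0.6, -1.2, -1.2]
opening: 0.0107
```

Run:
```python
from h import *
o=bot.get_obs();R=o['eef_rot'];print(o['clock'],np.degrees(np.arctan2(R[1,0],R[0,0])),o['force'],o['ft_torque'],o['opening'],o['tool_pos'])
```

```text
5.5167 -71.32071340298577 [-0.56715174 -1.15121795 -1.18979006] [-0.33598105 -0.01430206  0.27054902] 0.010694530120911653 [ 0.57041377 -0.05642019  0.03288084]
```

Call:
drive_tool(series=[[0,0,0,0,0,2,0.0],[0,0,0,0,0,5,0.0],[0,0,0,0,0,5,0.0]])

```text
clock: 5.77
tool_pos: [0.5704, -0.0564, 0.033]
eef_rot: [[0.238, -0.971, 0.004], [-0.971, -0.238, -0.003], [0.004, -0.003, -1.0]]
force: [0.8, -1.2, -0.3]
opening: 0.011
```

Run:
```python
from h import *
o=bot.get_obs();R=o['eef_rot'];print(o['clock'],np.degrees(np.arctan2(R[1,0],R[0,0])),o['force'],o['ft_torque'],o['opening'],o['tool_pos'])
```

```text
5.7667 -76.20863319950794 [ 0.78467993 -1.20809228 -0.33718324] [-0.48194309  0.07753632  1.99081214] 0.011042145354181339 [ 0.57040884 -0.05640715  0.03296315]
```

Call:
drive_tool(series=[[0,0,0,0,0,-3,0.5],[0,0,0,0,0,-3,0.5],[0,0,0,0,0,-3,0.5],[0,0,0,0,0,-3,0.5],[0,0,-40,0,0,-3,0.5],[0,0,-80,0,0,-3,0.5],[0,0,-80,0,0,-3,0.5]])

```text
clock: 6.35
tool_pos: [0.5745, -0.056, 0.121]
eef_rot: [[0.288, -0.957, 0.015], [-0.958, -0.288, -0.004], [0.008, -0.014, -1.0]]
force: [1.5, -0.8, 0.9]
opening: 0.0427
```

Run:
```python
from h import *
plan([.5548,.0358,.25],9.4)
```

```text
pos [ 0.5745 -0.056   0.121 ] shift [ -92.6   -9.4 -129.6] rot [ -0.32  -0.94 -82.65]
```

Call:
drive_tool(series=[[-93,-9,-130,0,0,-82.6,0.5],[-93,-9,-130,0,0,-82.6,0.5],[-93,-9,-130,0,0,-82.6,0.5],[-93,-9,-130,0,0,-82.6,0.5],[-93,-9,-130,0,0,-82.6,0.5],[-93,-9,-130,0,0,-82.6,0.5],[-93,-9,-130,0,0,-82.6,0.5],[-93,-9,-130,0,0,-82.6,0.5],[-93,-9,-130,0,0,-82.6,0.5],[-93,-9,-130,0,0,-82.6,0.5],[-93,-9,-130,0,0,-82.6,0.5],[-93,-9,-130,0,0,-82.6,0.5],[-93,-9,-130,0,0,-82.6,0.5],[-93,-9,-130,0,0,-82.6,0.5]])

```text
clock: 7.52
tool_pos: [0.5544, 0.0359, 0.2504]
eef_rot: [[0.987, 0.159, 0.016], [0.159, -0.987, -0.003], [0.015, 0.006, -1.0]]
force: [0.5, -0.5, 0.7]
opening: 0.0428
```

```bash
cat >> h.py <<'E'
def fit(W,u0,u1,v0,v1,lo,hi,l=''):
    Q=W[v0:v1,u0:u1].reshape(-1,3);q=Q[(Q[:,2]>lo)&(Q[:,2]<hi)]
    r=cv2.minAreaRect((q[:,:2]*1000).astype(np.float32));m=q.mean(0)
    e=np.linalg.svd(q[:,:2]-m[:2],full_matrices=False)[2][0]
    print(l,len(q),'ctr',np.round(r[0],1),np.round(r[1],1),round(r[2],1),'mean',(m*1000).round(1),'ang',np.degrees(np.arctan2(e[1],e[0])).round(1) )
    return q
E
python3 - <<'E'
from h import *
p,d,c=snap('wrist','w3');W=cloud(d,c)
def box(x,y,r=.028):
    M=(abs(W[...,0]-x)<r)&(abs(W[...,1]-y)<r);v,u=np.where(M);return u.min(),u.max(),v.min(),v.max()
fit(W,*box(.5705,-.0561),.05,.066,'R')
fit(W,*box(.5297,.1896),.05,.066,'L')
plan([.5297,.1896,.10],-6);plan([.5297,.1896,.032],-6)
E
```

```text
R 356 ctr [570.5 -56.1] [43.9 12. ] 19.2 mean [570.4 -54.7  56.5] ang -161.0
L 553 ctr [529.6 189.4] [43.1 12.1] 83.9 mean [529.8 189.   56.9] ang -96.6
pos [0.5544 0.0359 0.2504] shift [  -2.1 -156.5  149.4] rot [ 0.22 -0.89 15.16]
pos [0.5544 0.0359 0.2504] shift [  -3.1 -156.9  217.4] rot [ 0.22 -0.89 15.16]
```

View pics/w3.png

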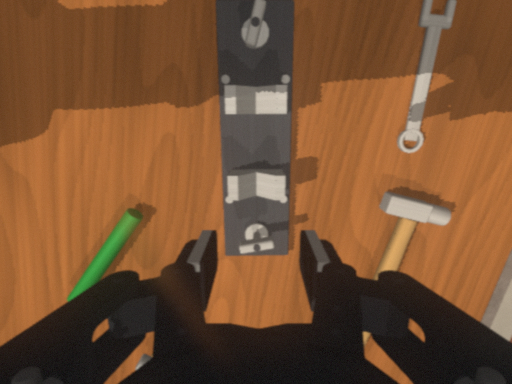

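The bolt at (257,247) now lies across at −161.0°, so it is home. The far bolt at (257,25) is still slack, and I'll do it next.

Call:
drive_tool(series=[[-2,-157,100,0,-0.9,15.2,0.5],[-2,-157,120,0,-0.9,15.2,0.5],[-2,-157,140,0,-0.9,15.2,0.5],[-2,-157,150,0,-0.9,15.2,0.5],[-2,-157,150,0,-0.9,15.2,0.5],[-2,-157,150,0,-0.9,15.2,0.5],[-2,-157,150,0,-0.9,15.2,0.5],[-3,-157,170,0,-0.9,15.2,0.5],[-3,-157,190,0,-0.9,15.2,0.5],[-3,-157,217,0,-0.9,15.2,0.5],[-3,-157,217,0,-0.9,15.2,0.5],[-3,-157,217,0,-0.9,15.2,0.5],[-3,-157,217,0,-0.9,15.2,0.5]])

```text
clock: 8.65
tool_pos: [0.5312, 0.1893, 0.0345]
eef_rot: [[0.994, -0.107, 0.002], [-0.107, -0.994, -0.003], [0.003, 0.003, -1.0]]
force: [-0.4, -0.0, 0.2]
opening: 0.0426
```

Run:
```python
from h import *
plan([.5297,.1896,.032],-6);snap('wrist','w4');o=bot.get_obs();print(o['clock'],o['force'])
```

```text
pos [0.5312 0.1893 0.0345] shift [-1.6 -0.1  2.5] rot [ 0.19 -0.14 -0.14]
8.7 [0.3960061  0.62069552 0.44239226]
```

View pics/w4.png

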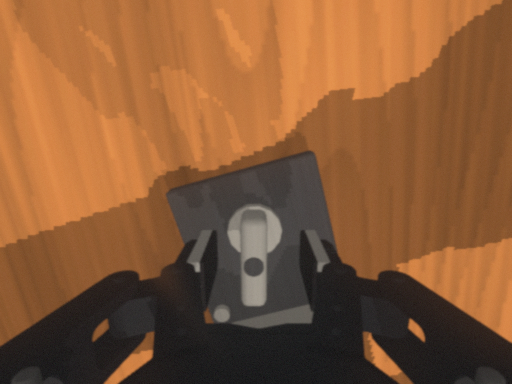

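The crossbar at (254,258) is centred between the fingers. Closing.

Call:
drive_tool(series=[[-1.6,0,2,0,0,0,0.4],[-1.6,0,2,0,0,0,0.0],[-1.6,0,2,0,0,0,0.0],[-1.6,0,2,0,0,0,0.0],[-1.6,0,2,0,0,0,0.0],[-1.6,0,2,0,0,0,0.0]], force=60)

```text
clock: 9.2
tool_pos: [0.5293, 0.1902, 0.034]
eef_rot: [[0.994, -0.106, 0.003], [-0.106, -0.994, -0.003], [0.003, 0.003, -1.0]]
force: [-7.3, -1.4, 11.1]
opening: 0.0113
```

Call:
drive_tool(series=[[0,0,0,0,0,6,0.0],[0,0,0,0,0,12,0.0],[0,0,0,0,0,18,0.0],[0,0,0,0,0,24,0.0],[0,0,0,0,0,30,0.0],[0,0,0,0,0,36,0.0],[0,0,0,0,0,42,0.0],[0,0,0,0,0,48,0.0],[0,0,0,0,0,54,0.0],[0,0,0,0,0,60,0.0],[0,0,0,0,0,64,0.0],[0,0,0,0,0,67,0.0],[0,0,0,0,0,69,0.0],[0,0,0,0,0,69,0.0],[0,0,0,0,0,69,0.0]])

```text
clock: 10.45
tool_pos: [0.5292, 0.1902, 0.0342]
eef_rot: [[0.26, -0.965, 0.003], [-0.965, -0.26, -0.004], [0.005, -0.002, -1.0]]
force: [0.3, -1.5, -0.1]
opening: 0.0108
```

Run:
```python
from h import *
o=bot.get_obs();R=o['eef_rot'];print(o['clock'],np.degrees(np.arctan2(R[1,0],R[0,0])),o['force'],o['ft_torque'],o['opening'],o['tool_pos'])
```

```text
10.45 -74.90224545592027 [ 0.26911108 -1.54276999 -0.13918808] [-0.43245239  0.133437    1.69923493] 0.010783187030340808 [0.52917683 0.1901649  0.03418404]
```

Call:
drive_tool(series=[[0,0,0,0,0,-3,0.5],[0,0,0,0,0,-3,0.5],[0,0,0,0,0,-3,0.5],[0,0,0,0,0,-3,0.5],[0,0,-40,0,0,-3,0.7],[0,0,-80,0,0,-3,0.7],[0,0,-120,0,0,-3,0.7],[0,0,-120,0,0,-3,0.7]])

```text
clock: 11.12
tool_pos: [0.5328, 0.1927, 0.1631]
eef_rot: [[0.309, -0.951, 0.015], [-0.951, -0.309, 0.001], [0.004, -0.015, -1.0]]
force: [2.0, 0.2, 0.8]
opening: 0.0599
```

Run:
```python
from h import *
plan([.5548,.0358,.25],9.4)
plan([.51,-.302,.25],66.2)
```

```text
pos [0.5328 0.1927 0.1631] shift [156.4  26.4 -86.7] rot [ -0.52  -0.79 -81.37]
pos [0.5328 0.1927 0.1631] shift [463.7 173.5 -87.6] rot [-1.0000e-01 -1.1200e+00 -1.3817e+02]
```

Call:
drive_tool(series=[[156,26,-87,-0.5,-0.8,-81.4,0.7],[156,26,-87,-0.5,-0.8,-81.4,0.7],[156,26,-87,-0.5,-0.8,-81.4,0.7],[156,26,-87,-0.5,-0.8,-81.4,0.7],[156,26,-87,-0.5,-0.8,-81.4,0.7],[156,26,-87,-0.5,-0.8,-81.4,0.7],[156,26,-87,-0.5,-0.8,-81.4,0.7],[156,26,-87,-0.5,-0.8,-81.4,0.7],[156,26,-87,-0.5,-0.8,-81.4,0.7],[156,26,-87,-0.5,-0.8,-81.4,0.7],[156,26,-87,-0.5,-0.8,-81.4,0.7],[156,26,-87,-0.5,-0.8,-81.4,0.7],[156,26,-87,-0.5,-0.8,-81.4,0.7],[156,26,-87,-0.5,-0.8,-81.4,0.7]])

```text
clock: 12.28
tool_pos: [0.5551, 0.0362, 0.2502]
eef_rot: [[0.987, 0.16, 0.0], [0.16, -0.987, 0.001], [0.0, -0.001, -1.0]]
force: [0.3, -0.4, -0.9]
opening: 0.06
```

Run:
```python
from h import *
p,d,c=snap('wrist','w5');W=cloud(d,c)
def box(x,y,r=.028):
    M=(abs(W[...,0]-x)<r)&(abs(W[...,1]-y)<r);v,u=np.where(M);return u.min(),u.max(),v.min(),v.max()
fit(W,*box(.5705,-.0561),.05,.066,'R')
fit(W,*box(.5297,.1896),.05,.066,'L')
fit(W,*box(.542,.116,.038),.048,.058,'bL')
fit(W,*box(.5585,.0175,.038),.048,.058,'bR')
plan([.51,-.302,.25],66.2)
```

```text
R 358 ctr [570.4 -56. ] [43.8 11.8] 19.3 mean [570.4 -54.7  56.4] ang -161.1
L 591 ctr [529.6 189.8] [43.9 12.5] 19.3 mean [529.9 188.9  56.7] ang -160.9
bL 2457 ctr [531.5 -43. ] [485.7 123. ] 80.3 mean [547.6  77.5  53.6] ang -82.4
bR 1078 ctr [ 523.7 -121.7] [342.7  89.7] 72.7 mean [560.4  -4.6  53.3] ang -99.0
pos [0.5551 0.0363 0.2502] shift [-98.7 326.7   0. ] rot [-3.000e-02 -2.000e-02 -5.698e+01]
```

Both crossbars read −161°, so both are home. Now to the bar.

Call:
drive_tool(series=[[-99,327,0,0,0,-57,0.7],[-99,327,0,0,0,-57,0.7],[-99,327,0,0,0,-57,0.7],[-99,327,0,0,0,-57,0.7],[-99,327,0,0,0,-57,0.7],[-99,327,0,0,0,-57,0.7],[-99,327,0,0,0,-57,0.7],[-99,327,0,0,0,-57,0.7],[-99,327,0,0,0,-57,0.7],[-99,327,0,0,0,-57,0.7],[-99,327,0,0,0,-57,0.7],[-99,327,0,0,0,-57,0.7]])

```text
clock: 13.33
tool_pos: [0.5099, -0.3019, 0.2498]
eef_rot: [[0.406, 0.914, 0.0], [0.914, -0.406, 0.001], [0.001, -0.0, -1.0]]
force: [-0.2, 0.9, -0.9]
opening: 0.0599
```

Run:
```python
from h import *
p,d,c=snap('wrist','w6');W=cloud(d,c);np.save('pics/w6W.npy',W)
print(bot.search_frame('wrist','bar'))
plan([.51,-.302,.25],66.2);print(bot.get_obs()['joint_positions'].round(2))
```

```text
[{'extent': [85.2, 0.0, 138.2, 56.9], 'conf': 0.97}, {'extent': [101.3, 210.2, 96.3, 74.8], 'conf': 0.9}, {'extent': [355.5, 1.0, 65.9, 5.2], 'conf': 0.81}, {'extent': [245.3, 100.5, 20.4, 139.8], 'conf': 0.78}]
pos [ 0.5105 -0.3006  0.2502] shift [-1.5  0.1  0.2] rot [-0.   -0.07  0.07]
[ 0.71  0.32 -0.3   1.42  0.09  1.41  1.56]
```

View pics/w6.png

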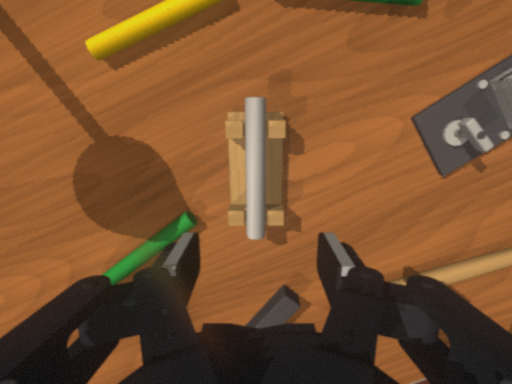

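The steel bar at (256,168) lies on the rest, aligned with the image. Green rods at (150,250) and (390,0), a yellow rod at (150,25) and the offcut at (275,305) are also in view and stay where they are. I'll measure the bar and the clearances.

Run:
```python
from h import *
W=np.load('pics/w6W.npy')
q=fit(W,225,290,90,245,.043,.058,'bar+lips?')
q=fit(W,240,272,90,245,.046,.058,'bar')
fit(W,220,295,100,240,.008,.016,'rest')
print('green end',W[215:235,170:195][W[215:235,170:195][...,2]>.008].mean(0), W[218,190])
m=q.mean(0);e=np.linalg.svd(q[:,:2]-m[:2],full_matrices=False)[2][0]
s=(q[:,:2]-m[:2])@e; n=(q[:,:2]-m[:2])@np.array([-e[1],e[0]])
c=m[:2]+e*(s.max()+s.min())/2; print('len',s.max()-s.min(),'wid',np.percentile(n,[1,99]),c)
top=q[q[:,2]>np.percentile(q[:,2],80)];print('top line mean',top.mean(0),np.percentile(q[:,2],99))
g=W[218,190];r=g[:2]-c;print('green rel bar: along',r@e,'across',r@np.array([-e[1],e[0]]))
yaw=np.degrees(np.arctan2(e[1],e[0]))%180-90;print('yaw',yaw)
plan([*c,.08],yaw);plan([*c,.0225],yaw)
```

```text
bar+lips? 2578 ctr [ 508.2 -304.8] [ 22.4 169.5] 65.7 mean [ 503.2 -302.5   49.1] ang -23.7
bar 2309 ctr [ 508.3 -304.8] [ 20.5 169.5] 66.3 mean [ 502.9 -302.2   49.6] ang -23.8
rest 2518 ctr [ 513.4 -306.8] [ 70.1 149. ] 66.0 mean [ 506.5 -303.8   11.4] ang -23.8
green end [ 0.53310699 -0.41762069  0.04279737] [ 0.53482344 -0.41324136  0.01798722]
len 0.16947839094226516 wid [-0.0098531   0.00995466] [ 0.50837686 -0.30461141]
top line mean [ 0.50172267 -0.30187435  0.05156354] 0.0524274115601979
green rel bar: along 0.0680307568375971 across -0.08872262150541481
yaw 66.20252059943186
pos [ 0.5105 -0.3006  0.2502] shift [ -4.7  -0.3 170.2] rot [-0.   -0.07  0.07]
pos [ 0.5105 -0.3006  0.2502] shift [ -4.8  -0.3 227.7] rot [-0.   -0.07  0.07]
```

Call:
drive_tool(series=[[-4.8,0,40,0,0,0,0.8],[-4.8,0,80,0,0,0,0.8],[-4.8,0,120,0,0,0,0.8],[-4.8,0,150,0,0,0,0.8],[-4.8,0,170,0,0,0,0.8],[-4.8,0,190,0,0,0,0.8],[-4.8,0,210,0,0,0,0.8],[-4.8,0,225,0,0,0,0.8],[-4.8,0,230,0,0,0,0.8],[-4.8,0,230,0,0,0,0.8],[-4.8,0,230,0,0,0,0.8],[-4.8,0,230,0,0,0,0.8]])

```text
clock: 14.43
tool_pos: [0.5098, -0.3047, 0.0217]
eef_rot: [[0.402, 0.916, 0.003], [0.916, -0.402, 0.0], [0.001, 0.002, -1.0]]
force: [-0.0, 0.7, 0.6]
opening: 0.068
```

Run:
```python
from h import *
plan([.5084,-.3047,.0205],66.2);snap('wrist','w7');o=bot.get_obs();print(o['clock'],o['force'],o['opening'])
```

```text
pos [ 0.5098 -0.3047  0.0217] shift [-0.6 -1.3  1.2] rot [ 0.13 -0.06  0.1 ]
14.4833 [-0.19634814 -0.28759009  0.64931366] 0.06834901521200361
```

View pics/w7.png

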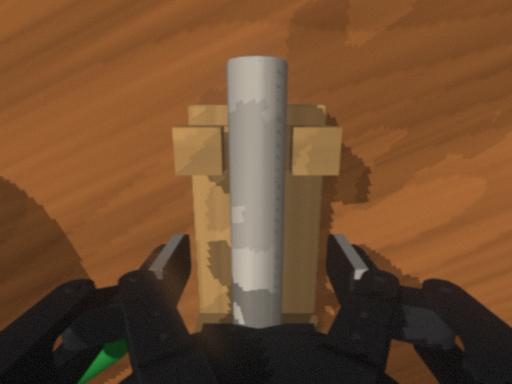

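The bar at (257,200) is centred between the fingers (180–335), and nothing touches them. I'll grip it.

Call:
drive_tool(series=[[-0.6,-1.3,1,0,0,0,0.5],[-0.6,-1.3,1,0,0,0,0.1],[-0.6,-1.3,1,0,0,0,0.1],[-0.6,-1.3,1,0,0,0,0.1],[-0.6,-1.3,1,0,0,0,0.1],[-0.6,-1.3,1,0,0,0,0.1],[-0.6,-1.3,1,0,0,0,0.1],[-0.6,-1.3,1,0,0,0,0.1]], force=100)

```text
clock: 15.15
tool_pos: [0.5085, -0.3053, 0.0214]
eef_rot: [[0.402, 0.915, 0.003], [0.915, -0.402, -0.001], [0.001, 0.003, -1.0]]
force: [-2.7, -0.3, 5.8]
opening: 0.0213
```

Call:
drive_tool(series=[[0,0,-10,0,0,0,0.1],[0,0,-20,0,0,0,0.1],[0,0,-40,0,0,0,0.1],[0,0,-60,0,0,0,0.1],[0,0,-90,0,0,0,0.1],[0,0,-120,0,0,0,0.1],[0,0,-150,0,0,0,0.1],[0,0,-150,0,0,0,0.1],[0,0,-150,0,0,0,0.1]])

```text
clock: 15.9
tool_pos: [0.5088, -0.3055, 0.1734]
eef_rot: [[0.402, 0.915, 0.006], [0.915, -0.402, -0.003], [0.0, 0.007, -1.0]]
force: [0.6, 0.9, -8.5]
opening: 0.0215
```

Run:
```python
from h import *
o=bot.get_obs();print(o['clock'],o['force'],o['ft_torque'],o['opening'],o['joint_positions'].round(2))
p,d,c=snap('wrist','w8');W=cloud(d,c);np.save('pics/w8W.npy',W)
plan([.5502,.0668,.13],9.4)
```

```text
15.9 [ 0.62191974  0.87261031 -8.48228086] [0.04007976 0.02705716 0.074648  ] 0.021512750606032676 [ 0.72  0.36 -0.3   1.54  0.11  1.25  1.56]
pos [ 0.5076 -0.3049  0.1711] shift [ 357.4 -110.7   41. ] rot [ 0.13 -0.11 56.88]
```

View pics/w8.png

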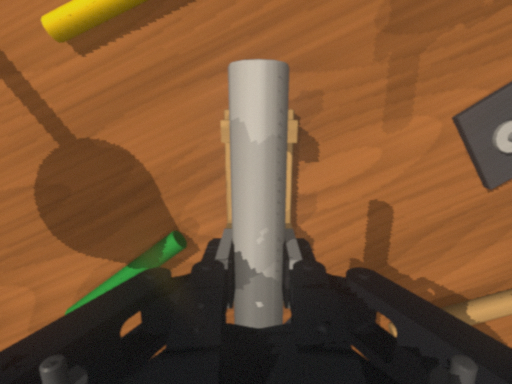

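The bar is held in the fingers at (258,200), off the rest. I'll measure it in the tool frame.

Run:
```python
from h import *
z=np.load('pics/w8.npz');W=np.load('pics/w8W.npy');o=bot.get_obs();R=o['eef_rot'];t=np.array(o['tool_pos'])
T=(W-t)@R*1000
M=np.zeros(W.shape[:2],bool);M[50:330,225:295]=True
M&=(abs(T[...,0])<14)&(T[...,2]<5)&(T[...,2]>-45)
q=T[M];print(len(q),'y range',q[:,1].min(),q[:,1].max())
import itertools
for a in range(-90,91,15):
    s=q[(q[:,1]>=a)&(q[:,1]<a+15)]
    if len(s)>20: print(a,len(s),'x',np.percentile(s[:,0],[2,50,98]).round(1),'top z',np.percentile(s[:,2],3).round(1))
```

```text
15615 y range -83.91704523668659 33.766071824427506
-90 1527 x [-11.3   0.2  11.3] top z -32.6
-75 2494 x [-11.2   0.2  11.2] top z -32.5
-60 2237 x [-11.2  -0.2  11.2] top z -32.5
-45 2011 x [-11.3   0.2  11.2] top z -32.5
-30 1829 x [-11.2   0.2  11.2] top z -32.5
-15 2387 x [-13.3   0.2  13.4] top z -40.1
0 1843 x [-12.2  -0.2  12.2] top z -40.5
15 1259 x [-11.2  -0.2  11.1] top z -32.4
30 28 x [-11.5   0.2  11.5] top z -27.2
```

Call:
drive_tool(series=[[357,-112,20,0,0,56.9,0.1],[357,-112,20,0,0,56.9,0.1],[357,-112,20,0,0,56.9,0.1],[357,-112,20,0,0,56.9,0.1],[357,-112,20,0,0,56.9,0.1],[357,-112,20,0,0,56.9,0.1],[357,-112,20,0,0,56.9,0.1],[357,-112,20,0,0,56.9,0.1],[357,-112,20,0,0,56.9,0.1],[357,-112,20,0,0,56.9,0.1],[357,-112,40,0,0,56.9,0.1],[357,-112,55,0,0,56.9,0.1],[357,-112,65,0,0,56.9,0.1],[357,-112,65,0,0,56.9,0.1],[357,-112,65,0,0,56.9,0.1]])

```text
clock: 17.2
tool_pos: [0.5477, 0.0661, 0.1045]
eef_rot: [[0.987, 0.162, -0.001], [0.162, -0.987, -0.001], [-0.001, 0.001, -1.0]]
force: [0.7, 0.2, -6.2]
opening: 0.0211
```

Run:
```python
from h import *
o=bot.get_obs();print(o['clock'],o['force'],o['opening'])
p,d,c=snap('wrist','w9');W=cloud(d,c);np.save('pics/w9W.npy',W)
plan([.55,.0679,.035],9.4)
o=bot.get_obs();print(o['force'])
```

```text
17.2 [ 0.66678993  0.15410898 -6.189203  ] 0.021149994136628433
pos [0.5487 0.0663 0.1057] shift [ 1.5 -1.4 70.7] rot [ 0.05 -0.09 -0.08]
[ 0.91111341  0.83060978 -6.50842902]
```

View pics/w9.png

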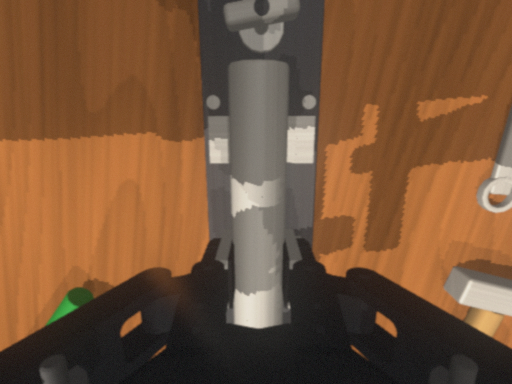

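The bar at (258,190) lies parallel over the groove, with block sides visible evenly at (217,140) and (300,140). Weight reads about 6.5 N. I'll lower it slowly.

Call:
drive_tool(series=[[1.5,-1.4,12,0,0,0,0.1],[1.5,-1.4,26,0,0,0,0.1],[1.5,-1.4,40,0,0,0,0.1],[1.5,-1.4,52,0,0,0,0.1],[1.5,-1.4,60,0,0,0,0.1],[1.5,-1.4,66,0,0,0,0.1],[1.5,-1.4,70,0,0,0,0.1],[1.5,-1.4,70,0,0,0,0.1],[1.5,-1.4,70,0,0,0,0.1],[1.5,-1.4,70,0,0,0,0.1]])

```text
clock: 18.08
tool_pos: [0.5506, 0.068, 0.0364]
eef_rot: [[0.987, 0.162, 0.003], [0.162, -0.987, -0.0], [0.003, 0.001, -1.0]]
force: [-0.4, -0.4, -7.0]
opening: 0.0212
```

Run:
```python
from h import *
o=bot.get_obs();print(o['clock'],o['force'],o['opening'])
plan([.55,.0679,.0285],9.4)
```

```text
18.0833 [-0.35426095 -0.37801548 -6.96360863] 0.02124359663810139
pos [0.5506 0.068  0.0364] shift [-0.6  0.   7.9] rot [ 0.05 -0.16 -0.08]
```

Call:
drive_tool(series=[[-0.6,0,2,0,0,0,0.1],[-0.6,0,4,0,0,0,0.1],[-0.6,0,6,0,0,0,0.1],[-0.6,0,7.5,0,0,0,0.1],[-0.6,0,8,0,0,0,0.1],[-0.6,0,8,0,0,0,0.1],[-0.6,0,8,0,0,0,0.1]])

```text
clock: 18.67
tool_pos: [0.5502, 0.0679, 0.0308]
eef_rot: [[0.987, 0.162, 0.004], [0.162, -0.987, -0.001], [0.004, 0.002, -1.0]]
force: [-12.2, -2.2, 18.0]
opening: 0.0215
```

Run:
```python
from h import *
o=bot.get_obs();print(o['clock'],o['force'],o['ft_torque'],o['opening'],o['tool_pos'])
```

```text
18.6667 [-12.18909988  -2.24488416  17.97310021] [-0.41562908  2.32044103 -0.00452996] 0.021466000936276205 [0.55019606 0.06786708 0.03081545]
```

Contact shows a sideways push of −12 N, so the bar rides on the far flank. I'll shift it about 1.5 mm toward −x.

Call:
drive_tool(series=[[-0.5,0,1,0,0,0,0.1],[-1,0,1,0,0,0,0.1],[-1.5,0,1,0,0,0,0.1],[-1.5,0,1,0,0,0,0.1],[-1.5,0,1,0,0,0,0.1]])

```text
clock: 19.08
tool_pos: [0.5496, 0.0678, 0.0305]
eef_rot: [[0.987, 0.162, 0.006], [0.162, -0.987, -0.001], [0.005, 0.002, -1.0]]
force: [-0.1, -0.1, 2.4]
opening: 0.0212
```

Run:
```python
from h import *
o=bot.get_obs();print(o['clock'],o['force'],o['ft_torque'],o['opening'],o['tool_pos'])
p,d,c=snap('wrist','w10');W=cloud(d,c);np.save('pics/w10W.npy',W)
```

```text
19.0833 [-0.07710117 -0.08261846  2.35270048] [-0.01976696 -0.06342003  0.12255264] 0.02116793691229798 [0.54964384 0.06784554 0.03046741]
```

View pics/w10.png

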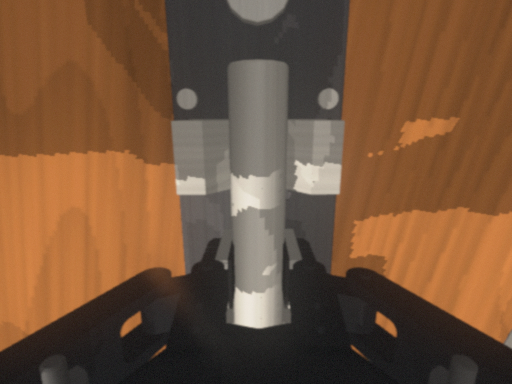

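The bar at (258,190) is centred between the block flanks, and sideways force is now about 0. I'll measure the bar against the seat.

```bash
cat > meas.py <<'E'
from h import *
def meas(W):
    o=bot.get_obs();R=o['eef_rot'];t=np.array(o['tool_pos'])
    y=np.radians(-80.6);ex=np.array([np.cos(y),np.sin(y)]);ey=np.array([-ex[1],ex[0]])
    D=W[...,:2]-np.array([.5502,.0668]);X=D@ex*1000;Y=D@ey*1000;Z=W[...,2]*1000
    M=np.zeros(W.shape[:2],bool);M[50:330,222:298]=True
    b=M&(abs(Y)<14)&(Z>51)&(Z<70)&(abs(X)<95)
    print('X',X[b].min().round(1),X[b].max().round(1))
    for a in list(range(-90,-20,15))+[20,35]:
        s=b&(X>=a)&(X<a+15)
        if s.sum()>20: 
            top=Z[s]>np.percentile(Z[s],99)-4
            print(a,s.sum(),'Y',np.percentile(Y[s][top],[2,98]).mean().round(2),'top',np.percentile(Z[s],97).round(2))
    # block edge
    bl=(abs(X+50)<13)&(Z>48)&(Z<57)&(abs(Y)>15)&(abs(Y)<40)
    print('block',X[bl].min(),X[bl].max(),'Y',np.percentile(Y[bl],[.5,99.5]),'Z',np.median(Z[bl]))
E
python3 - <<'E'
from meas import *
meas(np.load('pics/w10W.npy'))
E
```

```text
X -86.4 30.5
-90 1868 Y -0.29 top 60.88
-75 2364 Y -0.34 top 60.85
-60 2121 Y -0.33 top 60.84
-45 1912 Y -0.33 top 60.78
-30 1746 Y -0.27 top 60.86
20 552 Y -0.05 top 60.65
block -62.997864093455824 -37.001727017263036 Y [-34.20399048  33.50698345] Z 53.138829709474926
```

Call:
drive_tool(series=[[0,0,0.5,0,0,0,0.1],[0,0,1.0,0,0,0,0.1],[0,0,1.5,0,0,0,0.1],[0,0,2.0,0,0,0,0.1],[0,0,2.0,0,0,0,0.1],[0,0,2.0,0,0,0,0.1],[0,0,2.0,0,0,0,0.1]])

```text
clock: 19.72
tool_pos: [0.5497, 0.0679, 0.0303]
eef_rot: [[0.987, 0.162, 0.006], [0.162, -0.987, -0.002], [0.006, 0.003, -1.0]]
force: [-9.4, -2.9, 21.0]
opening: 0.0212
```

Run:
```python
from meas import *
o=bot.get_obs();print(o['clock'],o['force'],o['ft_torque'],o['opening'],o['tool_pos'])
p,d,c=snap('wrist','w11');W=cloud(d,c);meas(W)
o=bot.get_obs();print(o['force'])
```

```text
19.7167 [-9.41859259 -2.87103672 20.9762605 ] [-0.35323438  1.986537    0.12403552] 0.021186277911153448 [0.54974044 0.06785193 0.03031793]
X -86.3 30.3
-90 1869 Y -0.25 top 60.79
-75 2370 Y -0.31 top 60.79
-60 2120 Y -0.3 top 60.84
-45 1921 Y -0.13 top 60.79
-30 1730 Y -0.19 top 60.76
20 548 Y -0.38 top 60.59
block -62.996091170515676 -37.00307692782201 Y [-34.12471683  33.47197461] Z 53.14052492393617
[-9.70270046 -1.9427848  20.95820197]
```

Seated, but the load is uneven (−9.5 N sideways). I'll rebalance it by moving the target about 1 mm toward −x.

Call:
drive_tool(series=[[-0.4,0,2.0,0,0,0,0.1],[-0.8,0,2.0,0,0,0,0.1],[-1.0,0,2.0,0,0,0,0.1],[-1.0,0,2.0,0,0,0,0.1],[-1.0,0,2.0,0,0,0,0.1],[-1.0,0,2.0,0,0,0,0.1],[-1.0,0,2.0,0,0,0,0.1]])

```text
clock: 20.35
tool_pos: [0.5497, 0.0678, 0.0303]
eef_rot: [[0.987, 0.162, 0.008], [0.162, -0.987, -0.002], [0.008, 0.003, -1.0]]
force: [-5.8, -1.1, 18.5]
opening: 0.0212
```

Run:
```python
from meas import *
o=bot.get_obs();print(o['clock'],o['force'],o['ft_torque'],o['opening'],o['tool_pos'])
```

```text
20.35 [-5.81842833 -1.09076768 18.47742964] [-0.23644915  1.19034082  0.06911294] 0.02123944100629095 [0.54973498 0.06783734 0.03033136]
```

Call:
drive_tool(series=[[-1.0,0,2.0,0,0,0,0.1],[-1.6,0,2.2,0,0,0,0.1],[-1.6,0,2.2,0,0,0,0.1],[-1.6,0,2.2,0,0,0,0.1],[-1.6,0,2.2,0,0,0,0.1],[-1.6,0,2.2,0,0,0,0.1],[-1.6,0,2.2,0,0,0,0.1],[-1.6,0,2.2,0,0,0,0.1]])

```text
clock: 21.02
tool_pos: [0.5498, 0.0678, 0.0303]
eef_rot: [[0.987, 0.162, 0.012], [0.162, -0.987, -0.002], [0.012, 0.003, -1.0]]
force: [-4.0, -1.0, 17.7]
opening: 0.0212
```

Run:
```python
from meas import *
o=bot.get_obs();print(o['clock'],o['force'],o['ft_torque'],o['opening'],o['tool_pos'])
for i in range(4):
    p,d,c=snap('wrist','w12');print(bot.get_obs()['force'].round(2))
W=cloud(d,c);meas(W)
p,d,c=snap('top','t12');W=cloud(d,c)
snap('scene','s12');print(bot.get_obs()['force'].round(2))
for n in ['bolt_a','hammer','wrench','can','offcut']: print(n,[(np.round(x['extent']),round(x['conf'],2)) for x in bot.search_frame('top',n)][:2])
```

```text
21.0167 [-3.98515905 -1.04385393 17.70910383] [-0.17842347  0.8925428   0.1013982 ] 0.021151359918428765 [0.54976955 0.06783771 0.03034819]
[-4.3   0.04 17.29]
[-5.13 -1.36 17.28]
[-3.48 -0.82 17.4 ]
[-3.9  -0.76 17.12]
X -86.3 28.9
-90 1883 Y -0.34 top 60.76
-75 2364 Y -0.33 top 60.8
-60 2126 Y -0.34 top 60.75
-45 1916 Y -0.29 top 60.7
-30 1746 Y -0.31 top 60.77
20 557 Y -0.33 top 60.63
block -62.99105306838688 -37.004145615993444 Y [-34.12092734  33.51227216] Z 53.11201033015571
[-3.78 -1.76 18.78]
bolt_a []
hammer [(array([331., 188.,  43.,  55.]), 0.73)]
wrench [(array([157., 134.,  62.,  13.]), 0.9)]
can [(array([ 90., 151.,  36.,  29.]), 0.86)]
offcut [(array([356., 128.,  42.,  30.]), 0.61)]
```

View pics/s12.png

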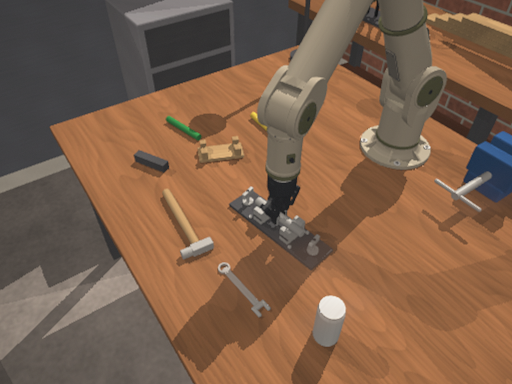

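View pics/t12.png

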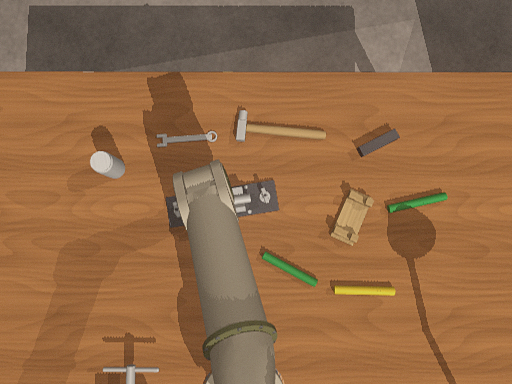

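Everything else stands where it was, and the rest at (352,217) is empty. Heights agree with a seated bar once I allow for the same percentile bias seen on the rest. One more small sideways trim will confirm that both flanks bear.

Call:
drive_tool(series=[[-2.0,0,2.3,0,0,0,0.1],[-2.5,0,2.6,0,0,0,0.1],[-3.0,0,2.6,0,0,0,0.1],[-3.0,0,2.6,0,0,0,0.1],[-3.0,0,2.6,0,0,0,0.1],[-3.0,0,2.6,0,0,0,0.1],[-3.0,0,2.6,0,0,0,0.1],[-3.0,0,2.6,0,0,0,0.1]])

```text
clock: 22.23
tool_pos: [0.5498, 0.0678, 0.0304]
eef_rot: [[0.987, 0.162, 0.018], [0.162, -0.987, -0.001], [0.018, 0.004, -1.0]]
force: [-0.0, -0.6, 14.7]
opening: 0.0214
```

Run:
```python
from meas import *
o=bot.get_obs();print(o['clock'],o['force'],o['ft_torque'],o['opening'],o['tool_pos'],o['eef_rot'])
for i in range(3):
    p,d,c=snap('wrist','w13');print(bot.get_obs()['force'].round(2))
W=cloud(d,c);meas(W)
```

```text
22.2333 [-0.04326061 -0.59948261 14.73322875] [-0.04001388 -0.03047803  0.1320466 ] 0.02135830383781858 [0.5498227  0.06782827 0.03038512] [[ 9.86680298e-01  1.61646397e-01  1.82327007e-02]
 [ 1.61688706e-01 -9.86841437e-01 -8.60978194e-04]
 [ 1.78536105e-02  3.79753199e-03 -9.99833400e-01]]
[-0.16  0.02 15.82]
[ 0.21 -0.64 15.65]
[ 1.26 -0.44 14.23]
X -86.4 28.9
-90 1875 Y -0.4 top 60.8
-75 2363 Y -0.41 top 60.75
-60 2121 Y -0.46 top 60.79
-45 1919 Y -0.45 top 60.67
-30 1734 Y -0.37 top 60.84
20 547 Y -0.46 top 60.64
block -62.99602201257347 -37.00004058553314 Y [-34.16413322  33.51816408] Z 53.13700362461133
```

Call:
drive_tool(series=[[-3.0,0,3.0,0,0,0,0.1],[-3.2,0,3.4,0,0,0,0.1],[-3.2,0,3.4,0,0,0,0.1],[-3.2,0,3.4,0,0,0,0.1],[-3.2,0,3.4,0,0,0,0.1],[-3.2,0,3.4,0,0,0,0.1],[-3.2,0,3.4,0,0,0,0.1],[-3.2,0,3.4,0,0,0,0.1],[-3.2,0,3.4,0,0,0,0.1],[-3.2,0,3.4,0,0,0,0.1]])

```text
clock: 23.22
tool_pos: [0.5499, 0.0679, 0.0303]
eef_rot: [[0.987, 0.162, 0.025], [0.162, -0.987, -0.0], [0.025, 0.004, -1.0]]
force: [-1.2, -0.3, 21.9]
opening: 0.0214
```

Run:
```python
from meas import *
for i in range(6):
    p,d,c=snap('wrist','w14');o=bot.get_obs();print(o['clock'],o['force'].round(2),o['tool_pos'].round(4))
W=cloud(d,c);meas(W)
```

```text
23.2667 [-1.46 -1.12 21.44] [0.55   0.0679 0.0303]
23.3167 [-1.99  0.05 22.42] [0.5499 0.0679 0.0303]
23.3667 [-2.59  0.2  21.74] [0.5499 0.0679 0.0303]
23.4167 [-2.48 -0.13 21.19] [0.5499 0.0679 0.0303]
23.4667 [-2.32 -0.65 21.34] [0.5499 0.0679 0.0303]
23.5167 [-1.46 -0.71 21.39] [0.5499 0.0679 0.0303]
X -86.3 29.3
-90 1880 Y -0.36 top 60.87
-75 2373 Y -0.39 top 60.79
-60 2120 Y -0.38 top 60.79
-45 1922 Y -0.39 top 60.73
-30 1734 Y -0.4 top 60.68
20 544 Y -0.31 top 60.46
block -62.99576773469112 -37.00300984760608 Y [-34.17863954  33.53318856] Z 53.13531397149436
```

The push is stable at about 21.5 N down with about 2 N sideways. The bar is centred and parallel, so I'm handing in.

```bash
python3 -c "
from rig import bot
print(bot.finish_job())"
```

```text
the job is handed in; nothing more can be done
None
```

I turned both bolts home, moved the steel bar into the V-blocks, and handed the job in at about 23.5 s with the gripper still pressing it down. The hand-in gave no verdict.

- **Bolts:** both crossbars were measured at −161°, against about −160.8° expected at the stops. The wrist felt 1.7 to 2 N m when I pushed each one past that point, so they are against their stops.
- **Lift and lowering:** the grip held the bar's weight, about 6.5 N. I lowered it slowly, and at first it rode on the far flank with 12 N sideways, so I shifted it until that force was nearly gone.
- **Final position:** the bar is about 1.4 mm off centre lengthwise. Sideways it sits within about 0.1 mm of the blocks' own centreline, and there was no measurable tilt to the groove.
- **Final push:** about 21.5 N down and 2 N sideways, steady. I estimate well over 10 N on each flank from this, but did not measure the flanks directly.
- **Bystanders:** the last overhead picture shows the hammer, wrench, can and offcut where they were.

**Checks that disagreed:**
- The depth reading put the bar about 0.7 mm above its seated height. The same excess showed up when the bar lay on its rest, so I took it as measurement bias.
- The tool pose alone suggested the bar was up to 1.8 mm high.
- In that last overhead picture the network missed the bolts, which were partly hidden by the arm, and mistook the empty rest for the hammer.

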